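# Bring the sample to the marked reading head

### The arm

A 6-joint arm with a two-finger parallel gripper is mounted at the origin on a cart in front of the work surface, level with it; the furniture and walls round the work are solid. World frame = base frame: x ahead of the robot, y to its left, z up, the work surface at z = 0. Lengths are in m, angles in rad, forces in N, time in s.
With the tool pointing down it reaches from about 0.35 to 0.85 m from the base axis. Payload 8.1 kg.
Tool frame: the origin (TCP) lies at the very end of the fingers, on their centre line; the grasp point (between the pads) lies 19 mm behind it (robot.grip_depth is the distance from the TCP to the grasp point, in m); z points along the fingers, y is the line along which they close (so a half turn about z gives the same grasp; the last joint's range is limited). The gripper opens to 93 mm and grips with 3 to 60 N. Pads are 15 mm wide; open, the fingers measure 128 mm over their backs; the gripper's body (75 mm by 188 mm) begins 65 mm behind the grasp point.
Start: joints at [1.056, 0.13, 1.488, -0, 1.523, -0.085], TCP at [0.25, 0.545, 0.219] pointing down, gripper open.
Joint ranges: [-2.96, 2.96], [-0.89, 2.26], [0.02, 2.5], [-1.34, 4.48], [0, 2.73], [-2.66, 2.66]. Speed limits (rad/s): [2.39, 2.39, 2.79, 3.14, 3.14, 3.14].

### API

Orientations are given as a rotation vector (axis times angle).
In Python, from plant import robot gives the robot as it stands. The module is installed in compiled form; this text tells all that it offers.
- The arm moves only by the shell command python3 -m jog 'ROWS' [FORCE]. ROWS is JSON, a list that holds one entry, the list of rows, each a list of 7 numbers: the turn, a rotation vector about the tool's x, y, z in degrees, then the shift along the tool's x, y, z in cm, then the finger opening in cm, from 0 to 9.3. A call has 1 to 5 rows; each row shifts and turns the commanded pose from where the row before left it, along the tool's axes as they then stand; what a row does not reach is not made up. A row lasts 1/12 s, in which the tool goes at most 41.7 mm and 7.16 degrees, less where a joint would pass 70% of its speed; a pose out of reach is approached as far as the arm can. A call is refused whole if a number of a shift passes 4.17 or a number of a turn 7.16, either way. A call with a gripper value outside its range is refused whole. The fingers move at their own pace and stop on an object; FORCE is the grip in N (left out, the last holds). Time passes only in rows, so rows that do not move let the fingers close. It gives the time, the measured TCP pose, the force and the opening at its end, in the units of the state.
- robot.read_state(): the state, without advancing time (a new reading comes with each control period).
- robot.read_camera(name): name is "scene" or "top"; returns a dict with "img" (400x640x3 uint8, red, green, blue), "fx", "fy", "cx", "cy" (pixels), "k1" (the pictures are not rectified: a ray, as slopes to the right and down, at radius r is drawn at 1 + k1 r^2 times it, then the intrinsics apply), "extrinsics" (4x4, takes a point from camera to world coordinates). Camera axes: x right, y up, looking along -z (the intrinsics and any distortion apply to the point x, -y, -z); pixel columns grow to the right and rows downward; lengths in m; the calibration is good to about 2 mm. A picture is of the moment at which its call begins. There is no depth.
- robot.close_job(): hands the job in, once; it reports no verdict.
Trained networks look in a picture, given as the dict that the camera call returned (one of the last four; its "shot" number tells which), for a name from the list of things; names that differ only in an ending like _2 or _b are one class to them, and where a whole thing is asked for, a point or a joint stands for the part that bears it (a point fixed in the world has none). Each returns a list of dicts, best first, with "confidence" (0 to 1); they miss things now and then, are a little off and sometimes report something else, mostly with a low value. They report only what shows in the picture. A call takes as long as a camera call.
- robot.masks_of(picture, label): "pixels" (400x640 bool, what is visible of it) and "point" ([column, row] in pixels, amid what is visible of it).
- robot.pinpoint(picture, label): "point" ([column, row] in pixels: a listed point, or the origin of a listed thing).
The state is a dict: "t": time; "q": joint angles; "dq": joint speeds; "joint_torque": joint torques, N m; "tool_pos": TCP position; "orientation": TCP orientation; "force": force on the tool from outside, world axes, zero at the start; "wrist_torque": the same for the moment, N m; "opening": finger opening in m.
Only numpy, scipy, OpenCV 4.12 (cv2) and the standard library are available. Lean on these libraries where they do the work, as an engineer would, in place of code of your own. Each camera call takes 0.05 s, during which the arm holds its last target. There are 200 camera calls.

### The job

A vial rides in the carriage of the slotted rail, between two reading heads; the spring brake of the carriage lets go only while the blue pad in its middle is pressed down. With closed fingertips press the pad straight down first, keep it down and push the carriage along the rail until it is fully against the stop with the red cap, then let the pad up so that the brake holds it there, and withdraw. Never shove the carriage with the brake on; leave the vial sitting in its cup untouched and the other two vials standing where they are.

Things in the scene. Friction and masses are not known exactly. Their poses are not given: they have to be found in the camera images.
- rail: Fixed aluminium slotted rail, 70 mm wide, 340 mm long, 30 mm high. Origin: centre of its underside. Its own y axis runs along the rail (the way the carriage slides), x across it (towards the sensors and the vial), z up. Place and yaw vary. Mind the fixed clamp fixture, up to 165 mm high, right of the rail (x 0.42 to 0.58, y 0 to 0.16): come to the rail at 0.25 m or more above the worktop.
- carriage: Dark grey saddle, 68 mm across and 110 mm along the rail (end bumpers included), deck 46 mm above the worktop. Origin: on the rail's centre line under its middle, at worktop height; axes as the rail's. It starts near mid-rail and slides along the rail's y either way, 1 to 2 N when free; with the brake on it resists over 25 N and must not be pushed that hard. It carries the vial cup on its +x side.
- pad_centre (a point): Centre of the top face of the blue press pad in the middle of the carriage, on the rail's centre line, 58 mm above the worktop when up. The pad is 36 mm across the rail and 62 mm along it, with a 3.5 mm high ridge across each end (52 mm of flat between the ridges) that a fingertip can push against.
- press_pad (a joint): How far the blue pad is pressed down, in m: 0 up (brake grips), 0.005 fully down on its stop. The brake lets go at once as the pad leaves 0. Spring: about 5 N to start, 7 N fully down. It springs back up when let go and the brake grips wherever the carriage then stands.
- red_cap: Round red cap, 23 mm wide, 12 mm high, on the stop block of the marked reading head (either end of the rail, varies). Origin: centre of its underside, over the rail's centre line and the middle of the stop block (16 mm thick, 68 mm across, top 46 mm above the worktop). With the carriage fully against this stop its origin and this point are 63 mm apart horizontally.
- grey_cap: The same cap in grey, on the stop block of the other head, not to be used. Each head also has a white sensor box beside the rail on its far (+x) side, 85 to 119 mm from the rail's centre line, 82 mm high, 63 mm from its stop block towards mid-rail.
- sample_vial: Glass vial with white cap, 28 mm wide and 60 mm high, loose in the carriage's cup (24 mm deep cup, its rim 42 mm above the worktop). Origin: centre of its foot, 56 mm from the rail's centre line on the +x side, level with the pad's middle, 22 mm above the worktop; its top is 82 mm above the worktop. Not to be touched or lifted.
- blank_vial: Vial with blue cap, 28 mm wide and 60 mm high, standing loose on the worktop on the near side of the rail, 80 to 100 mm from its centre line. Origin: centre of its foot. Leave standing.
- spare_vial: Vial with black cap, 28 mm wide and 60 mm high, standing loose on the worktop on the near side of the rail, 80 to 100 mm from its centre line. Origin: centre of its foot. Leave standing.

How it is judged:
On the way, in this order (a step that is already met when the one before it is completed fails the run):
1. the blue pad is pressed down at least 2.5 mm while the carriage is still where it stood (within 8 mm) (value of joint press_pad above 0.0025 m and distance of carriage from where it was at the start of the episode below 0.008 m), for 0.1 s.
2. the carriage has come against the red-capped stop with the pad still pressed (horizontal distance between carriage and red_cap below 0.066 m and value of joint press_pad above 0.001 m), for 0.05 s.
At the end, for the whole second after the job is handed in: The carriage stands still against the red-capped stop (within 3 mm of touching), the blue pad is up again (under 1 mm pressed), and the sample vial sits upright (within 0.15 rad) at the bottom of its cup (horizontal distance between carriage and red_cap below 0.066 m and value of joint press_pad below 0.001 m and linear speed of carriage below 0.005 m/s and angle between sample_vial's own z axis and vertical below 0.15 rad and z of sample_vial in the frame of carriage below 0.025 m and x of sample_vial in the frame of carriage between 0.052 and 0.06 m).
It fails at once if the carriage is shoved with more than 25 N while the brake is on (pad pressed less than 0.5 mm) (value of joint press_pad below 0.0005 m and contact force between any of the fingers, the arm and carriage above 25 N).
It fails at once if the sample vial is touched by the robot (over 1 N) (contact force between any of the fingers, the arm and sample_vial above 1 N).
It fails at once if the sample vial is lifted more than 8 mm off the bottom of its cup (z of sample_vial in the frame of carriage above 0.03 m).
It fails at once if one of the standing vials is moved more than 15 mm (distance of any of blank_vial, spare_vial from where it was at the start of the episode above 0.015 m).
It also fails if it takes over 42 s, if anything falls off the work surface, if the arm or the gripper's body presses on something with over 40 N, if the wrist force passes 120 N, or if a joint passes its speed limit or range.

## Working session

There is one attempt and no reset: what is moved stays moved. The work goes in short steps, Python scripts to look and compute and a shell command to move; the robot and the scene stay as the last step left them, time stands still between calls to the robot, and variables do not carry over. Pictures are saved under pics/ and viewed, on a budget of 10 in all, crops included, one or two more only if the job needs it, and the job is handed in when it is done.

```bash
mkdir -p pics
cat > h.py <<'E'
import numpy as np, cv2
from scipy.spatial.transform import Rotation as R
from plant import robot
def ray(c,p):
    K=np.array([[c["fx"],0,c["cx"]],[0,c["fy"],c["cy"]],[0,0,1.]])
    u=cv2.undistortPoints(np.array([[p]],float),K,np.array([c["k1"],0,0,0,0.]))[0,0]
    E=np.array(c["extrinsics"]); return E[:3,3],E[:3,:3]@np.array([u[0],-u[1],-1])
def at(c,p,z):
    o,d=ray(c,p); return o+d*(z-o[2])/d[2]
Z=dict(rail=0,carriage=0,pad_centre=.058,red_cap=.046,grey_cap=.046,sample_vial=.022,blank_vial=0,spare_vial=0)
def save(c,n): cv2.imwrite("pics/"+n,c["img"][:,:,::-1])
E
python3 - <<'E'
from h import *
np.set_printoptions(precision=4,suppress=True)
s=robot.read_state();print(s["t"],s["tool_pos"],s["orientation"],s["force"],s["opening"])
for n in("top","scene"):
    c=robot.read_camera(n);save(c,n+"0.png");print(n,np.array(c["extrinsics"])[:3,3])
    for l,z in Z.items():
        for r in robot.pinpoint(c,l)[:2]:
            print(l,np.round(r["point"],1),round(r["confidence"],2),at(c,r["point"],z))
E
```

```text
0.0 [0.2497 0.5449 0.2176] [-0.6698 -3.0688  0.0028] [-0.2673 -0.0535 -0.0084] 0.09264998724388186
top [0.372  0.3229 0.915 ]
rail [361.3 193.1] 0.72 [0.5565 0.2084 0.    ]
carriage [303.1 217.7] 0.56 [0.5008 0.3414 0.    ]
pad_centre [306.6 216.8] 0.93 [0.4945 0.3329 0.058 ]
pad_centre [347.2 244.9] 0.59 [0.4345 0.2483 0.058 ]
red_cap [252.6 242.2] 0.63 [0.4425 0.4478 0.046 ]
grey_cap [361.5 189.7] 0.47 [0.5548 0.2135 0.046 ]
sample_vial [293.2 195.8] 0.5 [0.5469 0.3628 0.022 ]
blank_vial [314.5 265.8] 0.52 [0.3932 0.3166 0.    ]
spare_vial [346.5 246.7] 0.69 [0.4348 0.2449 0.    ]
scene [ 0.2428 -0.1259  0.7117]
rail [299.7 223.5] 0.82 [0.5046 0.3312 0.    ]
carriage [296.1 226.9] 0.87 [ 0.4944  0.3279 -0.    ]
pad_centre [295.6 204. ] 0.82 [0.5004 0.3365 0.058 ]
red_cap [299.  224.8] 0.7 [0.485  0.2998 0.046 ]
red_cap [236.5 183.7] 0.59 [0.4336 0.4515 0.046 ]
grey_cap [357.4 240.4] 0.6 [0.5547 0.2145 0.046 ]
grey_cap [254.8 254.8] 0.53 [0.3866 0.286  0.046 ]
sample_vial [310.2 197.8] 0.61 [0.5472 0.3599 0.022 ]
sample_vial [296.1 225.3] 0.52 [0.4885 0.3171 0.022 ]
blank_vial [256.8 254.9] 0.74 [0.3996 0.3122 0.    ]
spare_vial [297.8 273.1] 0.9 [0.4436 0.2383 0.    ]
```

View pics/top0.png

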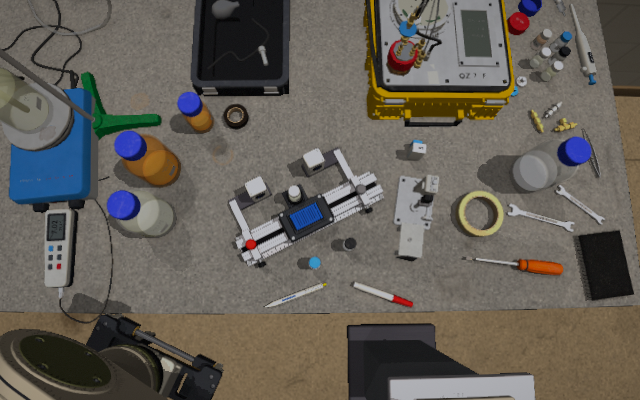

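View pics/scene0.png

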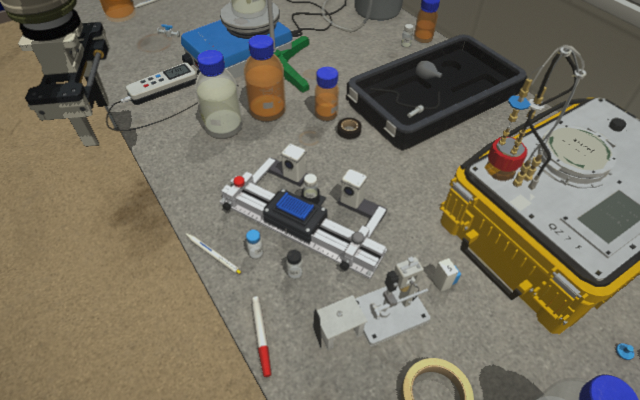

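The red cap is at the left end (top image ~(251,244)), the grey cap at ~(361,189) and the blue pad at ~(307,216). The vial cup sits on the far side, and the blank and spare vials on the near side. I'll refine these by colour next.

```bash
cat >> h.py <<'E'
def blob(c,kind,near,rad):
    h=cv2.cvtColor(c["img"],cv2.COLOR_RGB2HSV); H,S,V=[h[...,i].astype(int) for i in range(3)]
    m=((H<8)|(H>172))&(S>150)&(V>90) if kind=="red" else (H>100)&(H<125)&(S>140)&(V>60)
    yy,xx=np.mgrid[:400,:640]; m&=np.hypot(xx-near[0],yy-near[1])<rad
    return m
E
python3 - <<'E'
from h import *
np.set_printoptions(precision=4,suppress=True)
for n,pr,pb in(("top",(251,244),(307,216)),("scene",(239,181),(295,206))):
    c=robot.read_camera(n)
    m=blob(c,"red",pr,14);ys,xs=np.nonzero(m);p=(xs.mean(),ys.mean());print(n,"red",m.sum(),p,at(c,p,.054),at(c,p,.058))
    m=blob(c,"blue",pb,32);ys,xs=np.nonzero(m)
    P=np.array([at(c,(x,y),.058)[:2] for x,y in zip(xs,ys)])
    r=cv2.minAreaRect((P*1000).astype(np.float32));print(" blue",m.sum(),"mean",P.mean(0),"rect",r)
    for l in("red_cap","grey_cap"):
        q=robot.masks_of(c,l)
        for k in q[:2]:
            print(" ",l,k["confidence"],k["point"],k["pixels"].sum(),at(c,k["point"],.055))
    q=robot.masks_of(c,"pad_centre")
    for k in q[:2]: print("  pad",k["confidence"],k["pixels"].sum(),at(c,k["point"],.058))
E
```

```text
top red 81 (np.float64(250.49382716049382), np.float64(244.07407407407408)) [0.438  0.4511 0.054 ] [0.4377 0.4505 0.058 ]
 blue 514 mean [0.4961 0.3345] rect ((496.18121337890625, 334.63043212890625), (37.08250045776367, 61.65593719482422), 25.74956512451172)
  red_cap 0.61 [245.7, 240.3] 64 [0.4459 0.4611 0.055 ]
  pad 0.85 504 [0.4972 0.3324 0.058 ]
scene red 83 (np.float64(238.6144578313253), np.float64(180.90361445783134)) [0.4381 0.4489 0.054 ] [0.4369 0.4454 0.058 ]
 blue 553 mean [0.4956 0.3338] rect ((496.197021484375, 334.57611083984375), (39.14751052856445, 64.27757263183594), 25.749744415283203)
  grey_cap 0.56 [357.1, 238.4] 131 [0.5525 0.2136 0.055 ]
  grey_cap 0.47 [296.8, 215.2] 2306 [0.4897 0.3148 0.055 ]
  pad 0.59 535 [0.4965 0.3355 0.058 ]
```

```bash
python3 -m jog '[[[0,0,-7,0,0,-1.2,0],[0,0,-7,0,0,-1.2,0],[0,0,-7,0,0,-1.2,0],[0,0,-7,0,0,-1.2,0],[0,0,-7,0,0,-1.2,0]]]' 20; python3 -m jog '[[[0,0,-7,0,0,0,0],[0,0,-7,0,0,0,0],[0,0,-1.6,0,0,0,0],[0,0,0,0,0,0,0],[0,0,0,0,0,0,0]]]'
cat >> h.py <<'E'
PAD=np.array([.496,.3345]); TH=np.radians(26); U=np.array([-np.sin(TH),np.cos(TH)])
def go(target,yaw=True):
    "what remains, in tool axes: turn deg, shift cm"
    s=robot.read_state(); Rt=R.from_rotvec(s["orientation"])
    Rg=R.from_matrix(np.c_[np.r_[np.cross(np.r_[U,0],[0,0,-1])],np.r_[U,0],[0,0,-1]])
    print("t",round(s["t"],2),"pos",np.round(s["tool_pos"],4),"F",np.round(s["force"],1),"open",round(s["opening"],4),"q",np.round(s["q"],2))
    print("turn",np.round((Rt.inv()*Rg).as_rotvec(degrees=True),2),"shift cm",np.round(Rt.inv().apply(np.array(target)-s["tool_pos"])*100,2), "along",(np.array(s["tool_pos"])[:2]-PAD)@U)
E
python3 -c "
from h import *
go([*(PAD+.004*U),.27])"
```

```text
t: 1.72
tool_pos: [0.25, 0.5454, 0.2792]
orientation: [0.294, -3.128, 0.0]
force: [-0.2, 0.1, -0.1]
opening: 0.0644
t: 2.13
tool_pos: [0.25, 0.5454, 0.2786]
orientation: [0.704, -3.062, 0.0]
force: [-1.2, 1.1, -0.1]
opening: 0.0308
t 2.13 pos [0.25   0.5454 0.2786] F [-1.2  1.1 -0.1] open 0.0308 q [ 1.06  0.11  1.4  -0.    1.63 -0.97]
turn [-0.   -0.01 -0.12] shift cm [-12.93 -29.32   0.86] along 0.2974211515344856
```

```bash
python3 -m jog '[[[0,0,0,-1.3,-2.9,0,0],[0,0,0,-1.3,-2.9,0,0],[0,0,0,-1.3,-2.9,0,0],[0,0,0,-1.3,-2.9,0,0],[0,0,0,-1.3,-2.9,0,0]]]' && python3 -m jog '[[[0,0,0,-1.3,-2.9,0,0],[0,0,0,-1.3,-2.9,0,0],[0,0,0,-1.3,-2.9,0,0],[0,0,0,-1.3,-2.9,0,0],[0,0,0,-1.2,-2.9,0,0]]]'; python3 -m jog '[[[0,0,0,0,0,0,0],[0,0,0,0,0,0,0],[0,0,0,0,0,0,0]]]'
python3 -c "
from h import *
go([*(PAD+.004*U),.08])"
```

```text
t: 2.55
tool_pos: [0.3728, 0.4425, 0.2786]
orientation: [-0.704, 3.062, -0.0]
force: [0.1, 0.9, -0.3]
opening: 0.001
t: 2.97
tool_pos: [0.4941, 0.3401, 0.2786]
orientation: [-0.703, 3.062, 0.0]
force: [0.1, 0.7, 0.0]
opening: 0.0002
t: 3.22
tool_pos: [0.4928, 0.3413, 0.2785]
orientation: [0.704, -3.061, -0.0]
force: [0.0, -0.2, 0.4]
opening: 0.0004
t 3.22 pos [0.4928 0.3413 0.2785] F [ 0.  -0.2  0.4] open 0.0004 q [ 0.52  0.11  1.4   0.    1.63 -1.5 ]
turn [ 0.02 -0.02 -0.11] shift cm [-0.   -0.36 19.85] along 0.007566171013813869
```

```bash
python3 -m jog '[[[0,0,0,0,-0.35,3.5,0],[0,0,0,0,0,4,0],[0,0,0,0,0,4,0],[0,0,0,0,0,4,0],[0,0,0,0,0,2.5,0]]]'; python3 -m jog '[[[0,0,0,0,0,1,0],[0,0,0,0,0,0.7,0],[0,0,0,0,0,0,0],[0,0,0,0,0,0,0]]]'
python3 -c "
from h import *
go([*(PAD+.004*U),.068])
a=robot.read_camera('top');b=robot.read_camera('scene')
A=cv2.resize(a['img'][150:290,200:400],(800,560),interpolation=2);B=cv2.resize(b['img'][130:290,190:390],(700,560),interpolation=2)
cv2.imwrite('pics/top1.png',A[:,:,::-1]);cv2.imwrite('pics/scene1.png',B[:,:,::-1])"
```

```text
t: 3.63
tool_pos: [0.4912, 0.3382, 0.094]
orientation: [0.707, -3.056, 0.002]
force: [0.5, -0.2, -0.7]
opening: 0.0006
t: 3.97
tool_pos: [0.4954, 0.3392, 0.0837]
orientation: [-0.706, 3.059, 0.001]
force: [0.4, 1.2, -0.5]
opening: 0.0002
t 3.97 pos [0.4954 0.3392 0.0837] F [ 0.4  1.2 -0.5] open 0.0002 q [ 0.51  0.23  1.63  0.    1.28 -1.51]
turn [0.01 0.16 0.  ] shift cm [ 0.15 -0.05  1.57] along 0.004506426040516148
```

View pics/scene1.png

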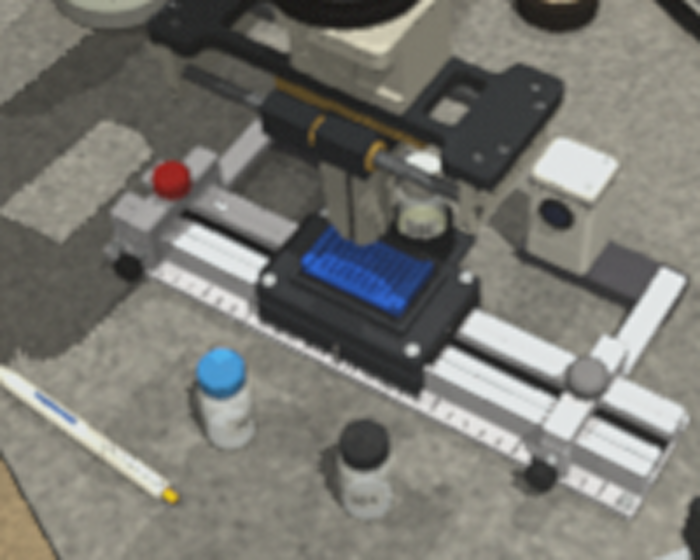

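The fingers hover above the pad on its middle line; the vial, its cup and the two standing vials are clear. Next: settle, then descend gently.

```bash
python3 -m jog '[[[0,0,0,0,0,0.8,0],[0,0,0,0,0,0.7,0],[0,0,0,0,0,0,0],[0,0,0,0,0,0,0],[0,0,0,0,0,0,0]]]'
python3 -c "
from h import *
go([*(PAD+.004*U),.058])"
```

```text
t: 4.48
tool_pos: [0.4944, 0.338, 0.0665]
orientation: [0.706, -3.061, 0.0]
force: [-0.8, -0.2, -0.2]
opening: 0.0005
t 4.48 pos [0.4944 0.338  0.0665] F [-0.8 -0.2 -0.2] open 0.0005 q [ 0.51  0.25  1.64  0.    1.25 -1.51]
turn [-0.   -0.03 -0.03] shift cm [0.01 0.02 0.85] along 0.00382914583146582
```

Well aligned. Now the press, in small steps.

```bash
python3 -m jog '[[[0,0,0,0,0,0.3,0],[0,0,0,0,0,0.3,0],[0,0,0,0,0,0.2,0],[0,0,0,0,0,0.1,0],[0,0,0,0,0,0,0]]]'; python3 -m jog '[[[0,0,0,0,0,0.15,0],[0,0,0,0,0,0.15,0],[0,0,0,0,0,0,0],[0,0,0,0,0,0,0]]]'
python3 -c "
from h import *
go([*(PAD+.004*U),.053])"
```

```text
t: 4.9
tool_pos: [0.4946, 0.3381, 0.0578]
orientation: [-0.706, 3.061, -0.0]
force: [-2.4, 0.1, 6.0]
opening: 0.0007
t: 5.23
tool_pos: [0.4946, 0.3381, 0.0552]
orientation: [-0.706, 3.061, 0.0]
force: [-2.6, -0.4, 5.9]
opening: 0.0003
t 5.23 pos [0.4946 0.3381 0.0552] F [-2.6 -0.4  5.9] open 0.0003 q [ 0.51  0.26  1.65 -0.    1.23 -1.51]
turn [-0.    0.01 -0.02] shift cm [0.03 0.01 0.22] along 0.003869744360139217
```

```bash
python3 -m jog '[[[0,0,0,0,0,0.15,0],[0,0,0,0,0,0.15,0],[0,0,0,0,0,0,0],[0,0,0,0,0,0,0],[0,0,0,0,0,0,0]]]'
python3 -c "
from h import *
go([*(PAD+.004*U),.053])"
```

```text
t: 5.65
tool_pos: [0.4947, 0.3382, 0.0532]
orientation: [-0.706, 3.061, 0.0]
force: [-6.1, -4.1, 13.0]
opening: 0.0006
t 5.65 pos [0.4947 0.3382 0.0532] F [-6.1 -4.1 13. ] open 0.0006 q [ 0.51  0.26  1.65 -0.    1.23 -1.51]
turn [-0.    0.03 -0.02] shift cm [0.05 0.01 0.02] along 0.0039027435130340434
```

Fully down (5 mm, 13 N). Now push towards the red cap.

```bash
python3 -m jog '[[[0,0,0,0,0.2,0,0],[0,0,0,0,0.3,0,0],[0,0,0,0,0.3,0,0],[0,0,0,0,0.3,0,0],[0,0,0,0,0.3,0,0]]]'
python3 -c "
from h import *
go([*(PAD+.071*U),.053])
c=robot.read_camera('top')
A=cv2.resize(c['img'][150:290,200:400],(800,560),interpolation=2);cv2.imwrite('pics/top2.png',A[:,:,::-1])"
```

```text
t: 6.07
tool_pos: [0.4885, 0.3508, 0.0532]
orientation: [-0.706, 3.061, -0.0]
force: [-5.6, -4.2, 12.0]
opening: 0.0003
t 6.07 pos [0.4885 0.3508 0.0532] F [-5.6 -4.2 12. ] open 0.0003 q [ 0.54  0.27  1.64 -0.    1.23 -1.49]
turn [-0.01  0.02 -0.03] shift cm [0.04 5.31 0.02] along 0.017882649489495535
```

View pics/top2.png

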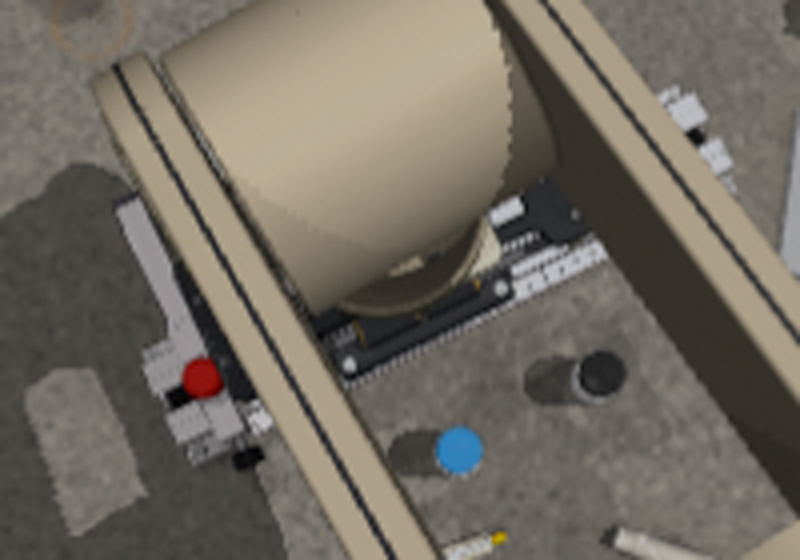

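The arm covers most of the carriage in the top view; its near-side bolts show at (348,363) and (501,287), and both standing vials are in place. I'll keep pushing while the downward force holds.

```bash
python3 -m jog '[[[0,0,0,0,0.3,0,0],[0,0,0,0,0.3,0,0],[0,0,0,0,0.3,0,0],[0,0,0,0,0.3,0,0],[0,0,0,0,0.3,0,0]]]';python3 -m jog '[[[0,0,0,0,0.3,0,0],[0,0,0,0,0.3,0,0],[0,0,0,0,0.3,0,0],[0,0,0,0,0.3,0,0],[0,0,0,0,0.3,0,0]]]'
python3 -c "
from h import *
go([*(PAD+.071*U),.053])
c=robot.read_camera('scene')
A=cv2.resize(c['img'][130:290,190:390],(700,560),interpolation=2);cv2.imwrite('pics/scene2.png',A[:,:,::-1])"
```

```text
t: 6.53
tool_pos: [0.4818, 0.3643, 0.0532]
orientation: [-0.706, 3.061, -0.0]
force: [-6.6, -4.2, 13.4]
opening: 0.0007
t: 6.95
tool_pos: [0.4751, 0.3777, 0.0532]
orientation: [0.706, -3.061, 0.0]
force: [-7.0, -4.2, 14.1]
opening: 0.0004
t 6.95 pos [0.4751 0.3777 0.0532] F [-7.  -4.2 14.1] open 0.0004 q [ 0.59  0.28  1.63 -0.    1.23 -1.44]
turn [-0.01 -0.01 -0.02] shift cm [0.02 2.3  0.02] along 0.04800333768260165
```

View pics/scene2.png

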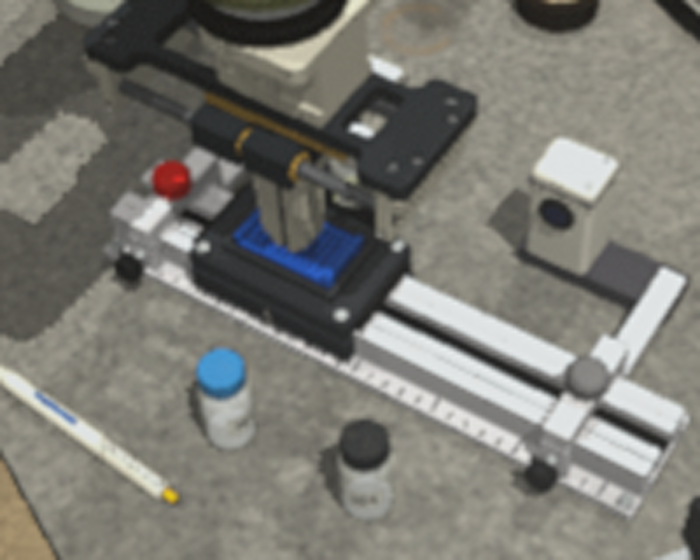

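The carriage follows with the fingertips on the pad (~(290,235)), and about 20 mm remains to the red stop. The standing vials haven't moved.

```bash
python3 -m jog '[[[0,0,0,0,0.3,0,0],[0,0,0,0,0.3,0,0],[0,0,0,0,0.3,0,0],[0,0,0,0,0.3,0,0],[0,0,0,0,0.2,0,0]]]';python3 -m jog '[[[0,0,0,0,0.2,0,0],[0,0,0,0,0.2,0,0],[0,0,0,0,0.2,0,0],[0,0,0,0,0.1,0,0],[0,0,0,0,0,0,0]]]'
python3 -c "
from h import *
go([*(PAD+.071*U),.053]);print(np.array(robot.read_state()['force'])[:2]@U)"
```

```text
t: 7.42
tool_pos: [0.4689, 0.3905, 0.0532]
orientation: [0.706, -3.061, 0.0]
force: [-5.7, -4.8, 13.2]
opening: 0.0007
t: 7.83
tool_pos: [0.4657, 0.3968, 0.0532]
orientation: [0.706, -3.061, -0.0]
force: [-6.7, -3.4, 13.6]
opening: 0.0004
t 7.83 pos [0.4657 0.3968 0.0532] F [-6.7 -3.4 13.6] open 0.0004 q [ 0.62  0.3   1.61  0.    1.24 -1.4 ]
turn [ 0.01 -0.02 -0.01] shift cm [0.01 0.17 0.02] along 0.069278595836285
-0.06624507936407849
```

```bash
for i in 1; do python3 -m jog '[[[0,0,0,0,0.1,0,0],[0,0,0,0,0.1,0,0],[0,0,0,0,0.1,0,0],[0,0,0,0,0,0,0]]]'; done
python3 -c "
from h import *
go([*(PAD+.071*U),.053]);print(np.array(robot.read_state()['force'])[:2]@U)"
```

```text
t: 8.17
tool_pos: [0.4647, 0.3988, 0.0532]
orientation: [0.706, -3.061, 0.002]
force: [-5.7, -6.0, 14.2]
opening: 0.0009
t 8.17 pos [0.4647 0.3988 0.0532] F [-5.7 -6.  14.2] open 0.0009 q [ 0.63  0.3   1.61 -0.    1.24 -1.4 ]
turn [-0.05 -0.03 -0.02] shift cm [ 0.01 -0.05  0.02] along 0.07150894269801708
-2.8951951817976025
```

```bash
python3 -m jog '[[[0,0,0,0,0.1,0,0],[0,0,0,0,0.1,0,0],[0,0,0,0,0.1,0,0],[0,0,0,0,0,0,0],[0,0,0,0,0,0,0]]]'
python3 -c "
from h import *
go([*(PAD+.071*U),.053]);print(np.array(robot.read_state()['force'])[:2]@U)
c=robot.read_camera('scene')
A=cv2.resize(c['img'][150:250,200:340],(784,560),interpolation=2);cv2.imwrite('pics/scene3.png',A[:,:,::-1])"
```

```text
t: 8.58
tool_pos: [0.4646, 0.4011, 0.0532]
orientation: [-0.705, 3.06, -0.002]
force: [-0.9, -7.6, 11.5]
opening: 0.0005
t 8.58 pos [0.4646 0.4011 0.0532] F [-0.9 -7.6 11.5] open 0.0005 q [ 0.63  0.3   1.61 -0.    1.23 -1.39]
turn [-0.11  0.07 -0.04] shift cm [ 0.1  -0.26  0.02] along 0.0735781514895138
-6.46042352912387
```

View pics/scene3.png

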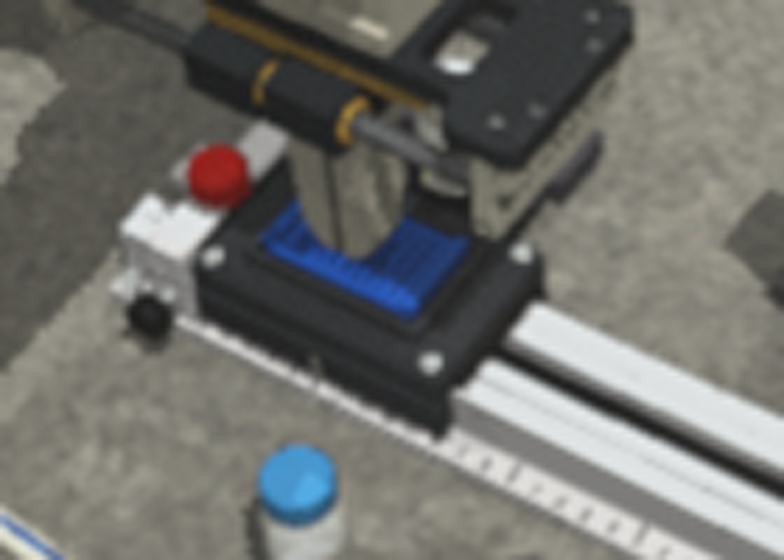

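The carriage now sits against the red-capped stop block (no gap at ~(200,270)) with the push force rising. Lift straight up, which keeps it biased towards the stop.

```bash
python3 -m jog '[[[0,0,0,0,0,-0.15,0],[0,0,0,0,0,-0.15,0],[0,0,0,0,0,-0.15,0],[0,0,0,0,0,-0.15,0],[0,0,0,0,0,-0.15,0]]]'; python3 -m jog '[[[0,0,0,0,0,-0.2,0],[0,0,0,0,0,-0.3,0],[0,0,0,0,0,-0.5,0],[0,0,0,0,0,-1,0],[0,0,0,0,0,-1,0]]]'; python3 -m jog '[[[0,0,0,0,0,-4,0],[0,0,0,0,0,-4,0],[0,0,0,0,0,-4,0],[0,0,0,0,0,-4,0],[0,0,0,0,0,-2,0]]]'; python3 -m jog '[[[0,0,0,3,3,0,0],[0,0,0,1.5,3.5,0,0],[0,0,0,1.5,3.5,0,0],[0,0,0,1.5,3.5,0,0],[0,0,0,1.5,3.5,0,0]]]'; python3 -m jog '[[[0,0,0,1.5,3.5,0,0],[0,0,0,1.5,3.5,0,0],[0,0,0,1.5,3.5,0,0],[0,0,0,0,0,0,0],[0,0,0,0,0,0,0]]]'
python3 - <<'E'
from h import *
for n,pr,pb in(("top",(251,244),(277,230)),("scene",(239,181),(267,195))):
    c=robot.read_camera(n)
    m=blob(c,"red",pr,14);ys,xs=np.nonzero(m);r=at(c,(xs.mean(),ys.mean()),.054)[:2]
    m=blob(c,"blue",pb,32);ys,xs=np.nonzero(m)
    P=np.array([at(c,(x,y),.058)[:2] for x,y in zip(xs,ys)])
    b=cv2.minAreaRect((P*1000).astype(np.float32));b0=np.array(b[0])/1000
    print(n,r,m.sum(),b,"along/across",(r-b0)@U,(r-b0)@[U[1],-U[0]])
    for l in("sample_vial","blank_vial","spare_vial"):
        for k in robot.pinpoint(c,l)[:1]: print(l,k["confidence"],at(c,k["point"],Z[l]))
A=cv2.resize(c['img'][120:280,190:390],(700,560),interpolation=2);cv2.imwrite('pics/scene4.png',A[:,:,::-1])
E
```

```text
t: 9.05
tool_pos: [0.4636, 0.402, 0.0594]
orientation: [-0.706, 3.061, 0.0]
force: [-0.6, -0.6, 0.5]
opening: 0.0001
t: 9.47
tool_pos: [0.4631, 0.4018, 0.0897]
orientation: [0.706, -3.06, 0.0]
force: [-0.1, 0.3, 0.1]
opening: 0.0002
t: 9.88
tool_pos: [0.4648, 0.403, 0.2772]
orientation: [-0.704, 3.053, 0.005]
force: [0.1, 0.7, 0.4]
opening: 0.0004
t: 10.3
tool_pos: [0.3074, 0.516, 0.2708]
orientation: [-0.705, 3.06, 0.002]
force: [-0.0, 0.7, 0.1]
opening: 0.0003
t: 10.72
tool_pos: [0.2204, 0.5909, 0.2701]
orientation: [-0.712, 3.059, 0.001]
force: [0.9, -0.5, -1.5]
opening: 0.0004
top [0.43798899 0.45107948] 523 ((466.4775695800781, 394.98223876953125), (37.07609558105469, 61.92103958129883), 26.533428192138672) along/across 0.06290843626487978 -0.0010139524952249613
sample_vial 0.7 [0.51408783 0.43085509 0.022     ]
blank_vial 0.68 [0.47331447 0.40279441 0.        ]
scene [0.43810952 0.44839785] 514 ((466.2913513183594, 394.8610534667969), (39.8143310546875, 64.23973846435547), 26.964303970336914) along/across 0.060472660695083676 -0.001860674992899691
sample_vial 0.85 [0.5137816 0.4281251 0.022    ]
blank_vial 0.76 [0.40057397 0.31887675 0.        ]
spare_vial 0.97 [0.44287559 0.24365277 0.        ]
```

View pics/scene4.png

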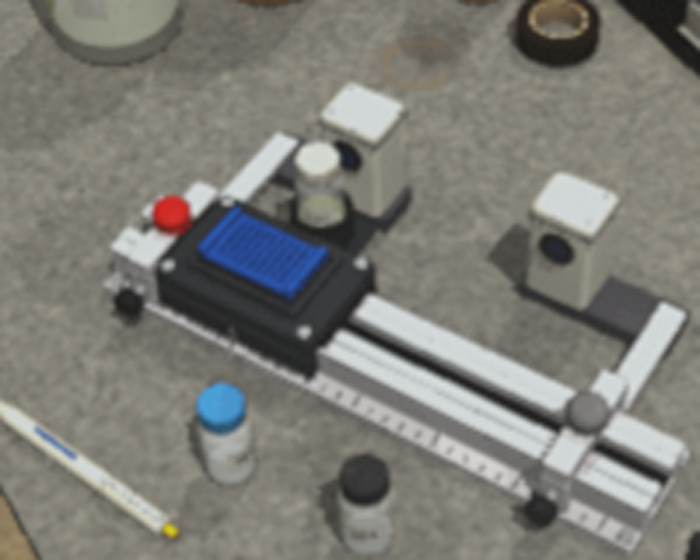

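The carriage is tight against the red-capped stop, the pad is up, the sample vial is upright in its cup at ~(320,185), and the two standing vials are in place. Pad-to-cap measures 62.9 mm (top) and 60.5 mm (scene), against 63 mm nominal.

```bash
python3 -c "
from plant import robot
print(robot.close_job(), robot.read_state()['t'])"
```

```text
the job is handed in; nothing more can be done
the job is handed in; nothing more can be done
```

The carriage is against the red-capped stop with its brake on, and I handed the job in at about 11 s; no verdict was reported.

With closed fingertips I pressed the pad to its 5 mm stop at about 13 N. I then pushed the carriage roughly 67 mm with the pad held down until the push force rose at the stop. After that I lifted straight up and withdrew.

Last checks:
- **Carriage:** the pad-to-cap distance came out at 62.9 mm in the top camera and 60.5 mm in the scene camera, against 63 mm nominal. The 2.4 mm difference is about the 2 mm calibration error, and the picture shows no gap at the stop.
- **Pad:** the picture shows it up, and the tool force fell to zero as the fingers left it.
- **Sample vial:** it stands upright in its cup in the picture.
- **Standing vials:** the scene camera puts both within about 7 mm of where they began, which is within detector noise.
- **Checks that disagreed:** the top-camera network put the blank vial on the carriage pad, a clear misdetection. It did not find the spare vial. The final scene picture shows both standing in place.

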